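# Set the flip stop and slide a die up to it

## Task

The steel crimp die stands in the lane of the small fixture, and the lane's flip stop is folded up. Swing the flip stop fully down across the lane, then slide the die along the lane, under the bridge, until it rests against the stop. Keep the die standing on the lane floor all the way, never push it past the stop, and do not disturb the bearing, the bush and the open vial beside the fixture.

Things in the scene. Friction and masses are not known exactly. Their poses are not given: they have to be found in the camera images.
- stop_point (a point): On the lane floor, mid-lane, in the plane of the face that the lowered stop turns to the die. All offsets below are mm in this frame: x along the lane, the way the die is pushed; y across it towards the tall fence; z up. The floor is 8 above the table, the fixture is bare aluminium and fixed; its base covers x -193 to 52, y -42 to 66
- lane_entry (a point): Middle of the open near end of the lane, on its floor, at (-192, 0, 0) from stop_point. The lane is 47 wide (y -23.5 to 23.5) and ends at x = 1; the tall fence (y 23.5 to 33.5) stands 28 above the floor, the low rail (y -33.5 to -23.5) 12 above it
- bridge_edge (a point): Middle of the lower near edge of the bridge, a fixed level plate over the lane's end, at (-70, 0, 58) from stop_point. The rear side of a die resting against the stop is 26 inside this edge, too far for upright fingers: reach in under the edge with the fingers leaning about 40 degrees from vertical, tips ahead, tips about 5 above the lane floor
- bridge_top (a point): Middle of the bridge plate's upper face, at (-39, 0, 64) from stop_point. The plate covers x -70 to -8, y -38 to 54, is 6 thick (underside 58 above the lane floor); a round sensor 24 wide at (-30, 0) stands on it up to 74. Its post is behind the fence (x -70 to -8, y 40 to 54)
- flag_hinge (a point): Middle of the stop's hinge pin, fixed, at (21, 47, 42) from stop_point; the pin lies along the lane. Two cheeks, x -5 to 0 and 38 to 43, y 37 to 57, hold it and reach 52 above the lane floor
- flag (a joint): Angle of the flip stop in rad: 0 = fully down across the lane (hard end), 1.57 = upright, 2.0 = leaning back away from the lane (hard end). It begins between 1.6 and 2.0. The hinge is stiff (0.06 N m, about 1 N at the tab): the stop stays wherever it is left, so it must be pushed all the way down; it swings over the lane, towards -y of stop_point
- flag_tab (a point): Middle of the upper face (when down) of the stop's finger tab, 62 from the hinge pin. The stop is plain steel: an arm 10 thick and 70 long from the pin, with this tab at its free end, 34 along the lane (x 1 to 35) by 20 by 10. Stop down: the tab is at (21, -15, 47) from stop_point. Stop upright: about 104 above the lane floor
- flag_blade (a point): Middle of the face of the stop's blade that meets the die; the blade hangs under the arm and blocks the lane when the stop is down: x 0 to 8, y -18 to 18, from 5 above the lane floor up. With the stop up it points out over the lane
- die_mid (a point): Centre (half-way up) of the loose crimp die: a turned steel ring-shaped part with a wide foot, 44 across and 34 high, about 0.2 kg, upright on the lane floor between fence and rail, 110 to 145 before the stop at the start. Against the stop its centre is at x = -22 from stop_point
- bearing_mid (a point): Centre of a loose ball bearing, 40 across and 12 high, on the table: leave alone
- bush_mid (a point): Centre of a loose brass guide bush, 30 across and 27 high, on the table: leave alone
- vial_mid (a point): Centre of a loose open glass vial, 30 across and 67 high, on the table: leave alone
Not all that is in view belongs to the job. Leave any green look-alike of the part that bears die_mid alone.

How it is judged:
By the outcome, as a careful person would: the job done as asked, in the order asked, and still so for the second after the job is handed in, with the robot touching nothing.
It also fails if it takes over 45 s, if anything falls off the work surface, if the arm or the gripper's body presses on something with over 40 N, if the wrist force passes 120 N, or if a joint passes its speed limit or range.

## Robot

A 7-joint arm with a two-finger parallel gripper is mounted at the origin on a cart in front of the work surface, level with it; the furniture and walls round the work are solid. World frame = base frame: x ahead of the robot, y to its left, z up, the work surface at z = 0. Lengths are in m, angles in rad, forces in N, time in s.
With the tool pointing down it reaches from about 0.4 to 0.875 m from the base axis. Payload 6.5 kg.
Tool frame: the origin (TCP) lies midway between the tips of the shut fingers; the grasp point (between the pads) lies 19 mm behind it (tcp_to_grasp is the distance from the TCP to the grasp point, in m); z points along the fingers, y is the direction in which the jaws open and shut (so a half turn about z gives the same grasp; the last joint's range is limited). The gripper opens to 88 mm and grips with 3 to 60 N. Pads are 18 mm wide; open, the fingers measure 123 mm over their backs; the gripper's body (75 mm by 187 mm) begins 45 mm behind the grasp point.
Start: joints at [-1.288, 0.536, -0.004, 1.538, 0.003, 1.067, -0.071], TCP at [0.222, 0.611, 0.239] pointing down, gripper open.
Joint ranges: [-2.7, 2.7], [-0.37, 2.16], [-1.27, 1.26], [0.24, 2.4], [-1.31, 4.45], [0.19, 1.91], [-2.76, 2.76]. Speed limits (rad/s): [2.39, 2.39, 3.14, 3.14, 3.14, 3.14, 3.14].

## Interface

Orientations are given as a unit quaternion [w, x, y, z].
In Python, from bench import get_state, snapshot, finish_job, tcp_to_grasp gives the robot as it stands. The module is installed in compiled form; this text tells all that it offers.
- The arm moves only by the tool carry_out, never from a script. Its argument "moves" is a list of rows, each a list of 3 entries, a list of its own where there are three numbers: the opening, from 0 (shut) to 1 (fully open), then the shift along the tool's x, y, z in mm, then the turn about the tool's z in rad. In form: [[claw, [x, y, z], twist], ...]. A call has 1 to 8 rows; each row shifts and turns the pose as measured when the row begins, along the tool's axes as they then stand; what a row does not reach is not made up. A row lasts 1/8 s, in which the tool goes at most 62.5 mm and 10.7 degrees, less where a joint would pass 70% of its speed; a pose out of reach is approached as far as the arm can. A call with a gripper value outside its range is refused whole. The fingers move at their own pace and stop on an object; the grip force is fixed at half the most. Time passes only in rows, so rows that do not move let the fingers close. It gives the time, the measured TCP pose, the force and the opening at its end, in the units of the state.
- get_state(): the state, without advancing time (a new reading comes with each control period).
- snapshot(name): name is "scene" or "top" or "wrist"; returns a dict with "img" (384x512x3 uint8, red, green, blue), "fov_y" (degrees; the focal length in pixels is half the picture's height over the tangent of half this angle, whatever the lens; pixels are square), "cx", "cy" (the principal point, pixels), "position" and "attitude" of the camera in the world; the wrist camera has in their place "tool_from_camera" (4x4, takes a point from camera to tool coordinates, whose origin is the TCP and whose axes are the flange's). Camera axes: x right, y down, z forward; pixel columns grow to the right and rows downward; lengths in m; the calibration is good to about 2 mm. A picture is of the moment at which its call begins: read the wrist's pose just before it. There is no depth.
- finish_job(): hands the job in, once; it reports no verdict.
The state is a dict: "clock": time; "joint_pos": joint angles; "qd": joint speeds; "joint_torque": joint torques, N m; "tool_pos": TCP position; "tcp_rot": TCP orientation; "ft_force": force on the tool from outside, world axes, zero at the start; "torque": the same for the moment, N m; "gripper_width": finger opening in m.
Only numpy, scipy, OpenCV 4.12 (cv2) and the standard library are available. Lean on these libraries where they do the work, as an engineer would, in place of code of your own. Each camera call takes 0.05 s, during which the arm holds its last target. There are 200 camera calls.

## Working session

There is one attempt and no reset: what is moved stays moved. The work goes in short steps, Python scripts to look and compute and a tool call to move; the robot and the scene stay as the last step left them, time stands still between calls to the robot, and variables do not carry over. Pictures are saved under pics/ and viewed, about 8 in all and at most 12, crops included, and the job is handed in when it is done.

Besides the shell and the picture viewer there is one more tool, called after "Emit:" as a command line: name --argument value ..., lists and objects as JSON in quotes. carry_out: Moves the arm, as the interface text tells. Its arguments: {"type":"object","properties":{"moves":{"type":"array"}},"required":["moves"]}

```bash
mkdir -p pics
cat > h.py <<'E'
import numpy as np, cv2
from scipy.spatial.transform import Rotation as R
from bench import get_state, snapshot, finish_job, tcp_to_grasp
def rot(q): return R.from_quat([q[1],q[2],q[3],q[0]]).as_matrix()
E
python3 - <<'E'
from h import *
s=get_state(); print(s)
for n in("scene","top"):
    d=snapshot(n); cv2.imwrite(f"pics/{n}0.png",cv2.resize(d["img"][:,:,::-1],None,fx=1.5,fy=1.5,interpolation=cv2.INTER_CUBIC)); np.save(f"{n}0.npy",d,allow_pickle=True)
    print(n,{k:v for k,v in d.items() if k!="img"})
E
```

```text
{'clock': 0.0, 'joint_pos': array([-1.28819472,  0.53718614, -0.00441539,  1.5388851 ,  0.00261276,
        1.06728884, -0.07120702]), 'qd': array([-0.00018292,  0.00050037,  0.0021496 , -0.00018222, -0.00041928,
        0.00113337, -0.00116467]), 'joint_torque': array([-2.04633197e-04, -5.70972455e+01,  9.90893841e-01, -2.51610196e+01,
       -5.62374992e-02,  1.75360660e-02,  1.79557092e-04]), 'tool_pos': array([0.22197182, 0.6102595 , 0.23782169]), 'tcp_rot': array([-7.73691487e-05,  1.73492815e-01,  9.84834741e-01, -8.77564135e-04]), 'ft_force': array([ 0.28847829,  0.17678339, -0.26598377]), 'torque': array([-0.02481531,  0.08084214, -0.0145238 ]), 'gripper_width': 0.0883613437609325}
scene {'fov_y': 50.203423037624184, 'cx': 252.40769824458388, 'cy': 191.42317628052743, 'position': array([ 0.19860797, -0.26776727,  0.60252612]), 'attitude': array([-0.41874704,  0.85445092, -0.27621448,  0.1351669 ])}
top {'fov_y': 54.42812140933858, 'cx': 257.95597223901285, 'cy': 186.52136094032105, 'position': array([0.49346166, 0.26949795, 0.91997175]), 'attitude': array([-0.03239272,  0.71659531, -0.69542453,  0.04273858])}
```

View pics/scene0.png

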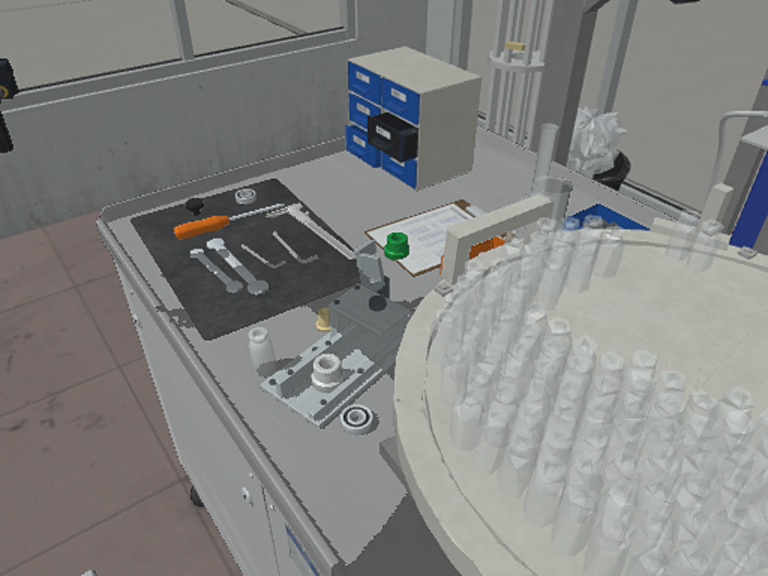

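View pics/top0.png

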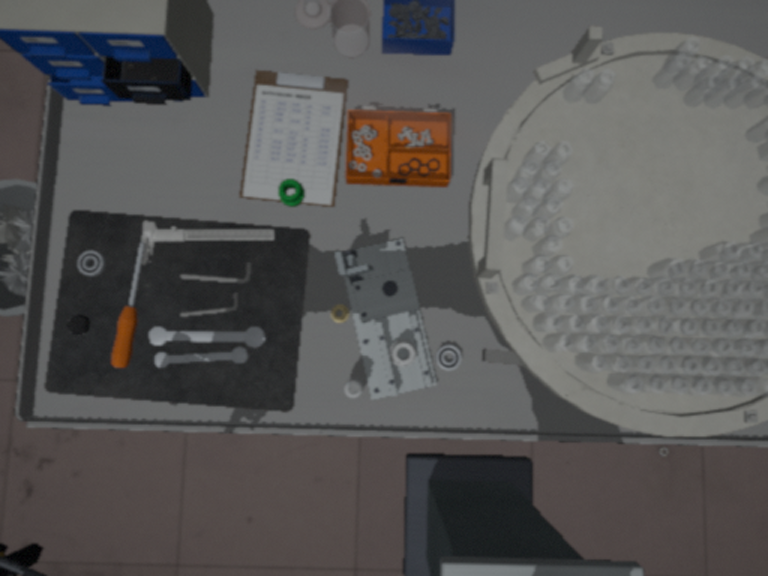

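Run:
```python
from h import *
d=np.load("top0.npy",allow_pickle=True).item()["img"]; e=np.load("scene0.npy",allow_pickle=True).item()["img"]
a=cv2.resize(d[145:275,210:325],None,fx=4.6,fy=4.6,interpolation=cv2.INTER_CUBIC)
cv2.imwrite("pics/topcrop.png",a[:,:,::-1])
b=cv2.resize(e[145:290,155:295],None,fx=4.1,fy=4.1,interpolation=cv2.INTER_CUBIC)
cv2.imwrite("pics/scenecrop.png",b[:,:,::-1])
```

```text
(no output)
```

View pics/topcrop.png

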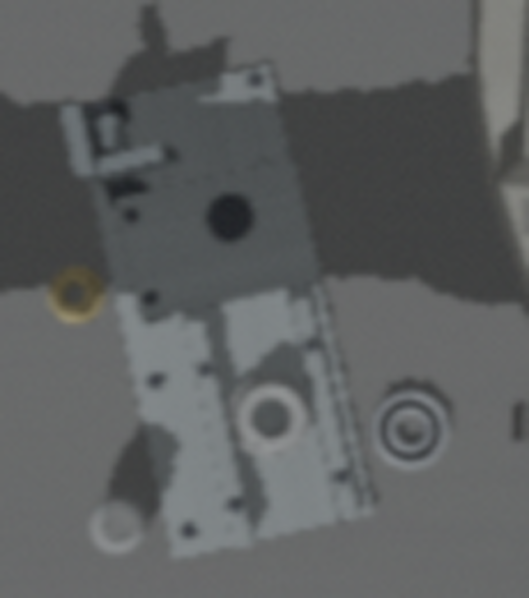

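View pics/scenecrop.png

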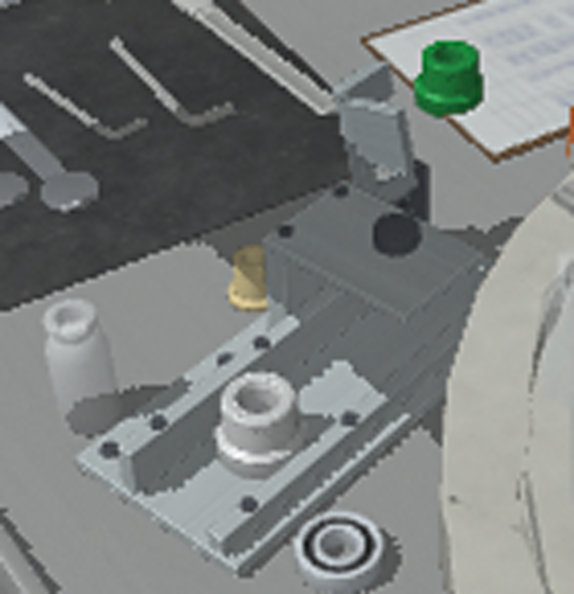

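```bash
cat >> h.py <<'E'
def ray(d,u,v):
    f=192/np.tan(np.radians(d["fov_y"]/2)); r=rot(d["attitude"])@[(u-d["cx"])/f,(v-d["cy"])/f,1]; return np.array(d["position"]),r
def onz(d,u,v,z):
    p,r=ray(d,u,v); return p+r*(z-p[2])/r[2]
E
python3 - <<'E'
from h import *
t=np.load("top0.npy",allow_pickle=True).item(); s=np.load("scene0.npy",allow_pickle=True).item()
T=lambda u,v,z: onz(t,210+(u+.5)/4.6-.5,145+(v+.5)/4.6-.5,z)
S=lambda u,v,z: onz(s,155+(u+.5)/4.1-.5,145+(v+.5)/4.1-.5,z)
loc=np.array([[-193,66],[-193,-42],[52,-42],[-30,0]])/1e3
def fit(L,W):
    Lc,Wc=L.mean(0),W.mean(0); a=L-Lc;b=W-Wc
    th=np.arctan2((a[:,0]*b[:,1]-a[:,1]*b[:,0]).sum(),(a*b).sum()); M=np.array([[np.cos(th),-np.sin(th)],[np.sin(th),np.cos(th)]])
    o=Wc-M@Lc; return th,o,1e3*(W-(L@M.T+o))
W=np.array([T(175,558,.008),T(372,512,.008),T(272,65,.008),T(230,217,.082)])[:,:2]
th,o,r=fit(loc,W); print("top",th,o,r.round(1).tolist())
W2=np.array([S(80,460,.008),S(240,573,.008),S(397,232,.082)])[:,:2]
th2,o2,r2=fit(loc[[0,1,3]],W2); print("scene",th2,o2,r2.round(1).tolist())
M=np.array([[np.cos(th),-np.sin(th)],[np.sin(th),np.cos(th)]])
for n,p in dict(die=T(271,418,.042),die_s=S(260,397,.042),bear=T(411,428,.012),bear_s=S(338,545,.012),bush=T(75,294,.027),vial=T(117,528,.067),vial_s=S(72,318,.067),tabtop=T(68,108,.11)).items():
    print(n,p.round(4),(M.T@(p[:2]-o)*1e3).round(1))
print(rot(get_state()["tcp_rot"]).round(3))
w=snapshot("wrist"); print(w["tool_from_camera"])
E
```

```text
top 0.24870075883816292 [0.60107374 0.26132457] [[0.8, -1.1], [0.8, 1.1], [-0.8, -0.5], [-0.7, 0.5]]
scene 0.25494040268367124 [0.60193994 0.25950322] [[1.4, -0.5], [0.5, 0.7], [-1.9, -0.2]]
die [0.4733 0.23   0.042 ] [-131.6    1.1]
die_s [0.4756 0.2297 0.042 ] [-129.4    0.2]
bear [0.4695 0.155  0.012 ] [-153.7  -70.6]
bear_s [0.469  0.1557 0.012 ] [-154.1  -69.9]
bush [0.5338 0.3327 0.027 ] [-47.6  85.8]
vial [0.4183 0.305  0.067 ] [-166.3   87.3]
vial_s [0.4191 0.3046 0.067 ] [-165.7   86.7]
tabtop [0.6184 0.3336 0.11  ] [34.6 65.8]
[[-0.94   0.342 -0.   ]
 [ 0.342  0.94  -0.001]
 [-0.    -0.002 -1.   ]]
[[-6.59271634e-04 -9.51938191e-01 -3.06289479e-01  7.91812686e-02]
 [ 9.99999774e-01 -6.67026752e-04 -7.93473065e-05 -1.25594539e-03]
 [-1.28769545e-04 -3.06289462e-01  9.51938416e-01 -1.46325452e-01]
 [ 0.00000000e+00  0.00000000e+00  0.00000000e+00  1.00000000e+00]]
```

```bash
cat >> h.py <<'E'
TH=0.251; O=np.array([0.6014,0.2605,0.008])
F=R.from_euler('z',TH).as_matrix()
def loc(p): return F.T@(np.asarray(p)-O)*1e3      # world -> fixture mm
def st():
    s=get_state(); M=rot(s["tcp_rot"])
    L=F.T@M
    print("t",round(s["clock"],2),"loc",loc(s["tool_pos"]).round(1),"zax",L[:,2].round(3),"yax",L[:,1].round(3),"q",s["joint_pos"].round(2),"F",(F.T@s["ft_force"]).round(1),"w",round(s["gripper_width"],3)); return s
def plan(targets,s=None):
    """targets: list of (fixture xyz mm, twist total, nrows): print rows"""
    s=s or get_state(); M=rot(s["tcp_rot"]); p=np.array(s["tool_pos"])
    for t,tw,n in targets:
        q=O+F@(np.array(t)/1e3); d=(q-p)/n
        for i in range(n):
            print([0,(M.T@d*1e3).round().astype(int).tolist(),round(tw/n,3)])
            M=M@R.from_euler('z',tw/n).as_matrix()
        p=q
E
python3 - <<'E'
from h import *
st(); plan([([21,105,170],-.6,9),([21,105,85],0,2)])
E
```

```text
t 0.15 loc [-280.6  433.2  230. ] zax [-0.001 -0.001 -1.   ] yax [ 0.564  0.825 -0.001] q [-1.29  0.54 -0.    1.54  0.    1.07 -0.07] F [ 0.4 -0.1  0.2] w 0.088
[0, [-48, -11, 7], -0.067]
[0, [-47, -14, 7], -0.067]
[0, [-46, -17, 7], -0.067]
[0, [-45, -21, 7], -0.067]
[0, [-44, -23, 7], -0.067]
[0, [-42, -26, 7], -0.067]
[0, [-40, -29, 7], -0.067]
[0, [-38, -32, 7], -0.067]
[0, [-36, -34, 7], -0.067]
[0, [0, 0, 42], 0.0]
[0, [0, 0, 42], 0.0]
```

Emit:
carry_out --moves '[[0,[-48,-11,7],-0.067],[0,[-47,-14,7],-0.067],[0,[-46,-17,7],-0.067],[0,[-45,-21,7],-0.067],[0,[-44,-23,7],-0.067],[0,[-42,-26,7],-0.067],[0,[-40,-29,7],-0.067],[0,[-38,-32,7],-0.067]]'

```text
clock: 1.15
tool_pos: [0.5599, 0.3974, 0.1776]
tcp_rot: [-0.002, -0.108, 0.994, -0.0]
ft_force: [0.1, 0.2, 0.1]
gripper_width: 0.01
```

Run:
```python
from h import *
s=st(); L=F.T@rot(s["tcp_rot"]); tw=np.arctan2(L[0,1],L[1,1]); print(tw)
plan([([21,105,170],-tw,3),([21,105,85],0,2)])
```

```text
t 1.15 loc [ -6.2 142.9 169.6] zax [-0.005  0.    -1.   ] yax [0.035 0.999 0.   ] q [-0.64  0.67 -0.07  1.47  0.05  1.01  1.07] F [0.2 0.1 0.1] w 0.01
0.03501962733666384
[0, [-10, -12, 0], np.float64(-0.012)]
[0, [-9, -12, 0], np.float64(-0.012)]
[0, [-9, -13, 0], np.float64(-0.012)]
[0, [0, 0, 42], 0.0]
[0, [0, 0, 42], 0.0]
```

Emit:
carry_out --moves '[[0,[-14,-17,0],-0.017],[0,[-14,-17,0],-0.017],[0,[0,0,42],0],[0,[0,0,42],0],[0,[0,-24,0],0],[0,[0,-24,0],0],[0,[0,-20,0],0],[0,[0,-16,3],0]]'

```text
clock: 2.15
tool_pos: [0.6237, 0.2772, 0.0908]
tcp_rot: [0.0, -0.121, 0.993, -0.001]
ft_force: [0.9, 0.9, 0.2]
gripper_width: 0.0007
```

Run:
```python
from h import *
s=st()
```

```text
t 2.15 loc [25.7 10.7 82.8] zax [ 0.    -0.001 -1.   ] yax [ 0.008  1.    -0.001] q [-0.44  0.76 -0.07  1.53  0.07  0.85  1.28] F [1.1 0.6 0.2] w 0.001
```

Emit:
carry_out --moves '[[0,[3,-12,8],0],[0,[2,-10,10],0],[0,[0,0,10],0],[0,[0,0,4],0],[0,[0,0,2],0],[0,[0,0,2],0]]'

```text
clock: 2.9
tool_pos: [0.6254, 0.2513, 0.055]
tcp_rot: [0.001, -0.12, 0.993, -0.002]
ft_force: [-7.7, -5.3, 25.3]
gripper_width: 0.0007
```

Run:
```python
from h import *
s=st()
```

```text
t 2.9 loc [ 21.  -14.9  47. ] zax [ 0.001 -0.003 -1.   ] yax [ 0.009  1.    -0.003] q [-0.41  0.8  -0.07  1.57  0.07  0.78  1.31] F [-8.8 -3.3 25.3] w 0.001
```

Emit:
carry_out --moves '[[0,[0,0,-40],0],[0,[30,0,-20],0],[0,[56,7,-2],0],[0,[56,7,0],0],[0,[54,2,0],0]]'

```text
clock: 3.52
tool_pos: [0.4295, 0.2238, 0.1191]
tcp_rot: [0.004, -0.122, 0.993, 0.001]
ft_force: [-0.4, 0.5, -0.0]
gripper_width: 0.0007
```

Run:
```python
from h import *
s=st(); plan([([-176,0,50],0,2),([-176,0,8],0,2)])
d=snapshot("scene")["img"]
b=cv2.resize(d[145:290,155:295],None,fx=4.1,fy=4.1,interpolation=cv2.INTER_CUBIC)
cv2.imwrite("pics/s1.png",b[:,:,::-1])
```

```text
t 3.52 loc [-175.6    7.1  111.1] zax [ 0.008  0.    -1.   ] yax [0.007 1.    0.   ] q [-0.5   0.44 -0.09  2.06  0.07  0.64  1.17] F [-0.3  0.6 -0. ] w 0.001
[0, [0, -4, 31], 0.0]
[0, [0, -4, 31], 0.0]
[0, [0, 0, 21], 0.0]
[0, [0, 0, 21], 0.0]
```

View pics/s1.png

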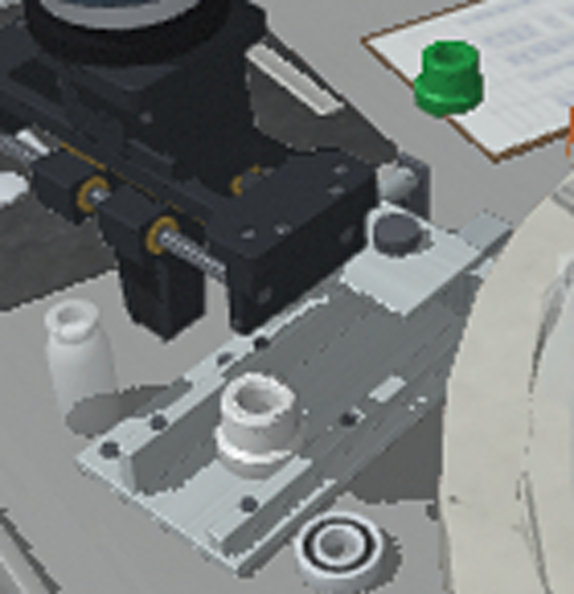

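Emit:
carry_out --moves '[[0,[0,-4,31],0],[0,[0,-3,31],0],[0,[0,0,21],0],[0,[0,0,19],0],[0,[-12,0,1],0],[0,[-14,0,0],0],[0,[-14,0,0],0]]'

```text
clock: 4.45
tool_pos: [0.4623, 0.2285, 0.0143]
tcp_rot: [0.0, -0.127, 0.992, 0.0]
ft_force: [0.1, 0.4, -0.3]
gripper_width: 0.0006
```

Run:
```python
from h import *
s=st()
```

```text
t 4.45 loc [-142.7    3.6    6.3] zax [ 0.  0. -1.] yax [-0.003  1.     0.   ] q [-0.49  0.68 -0.08  2.    0.11  0.47  1.19] F [ 0.2  0.4 -0.3] w 0.001
```

Emit:
carry_out --moves '[[0,[-14,-1,-1],0],[0,[-14,-1,-1],0],[0,[-14,0,0],0],[0,[-8,0,0],0],[0,[-4,0,0],0],[0,[-3,0,0],0]]'

```text
clock: 5.2
tool_pos: [0.5239, 0.2431, 0.0208]
tcp_rot: [0.001, -0.127, 0.992, 0.001]
ft_force: [-12.0, -2.9, 8.6]
gripper_width: 0.0009
```

Run:
```python
from h import *
s=st()
d=snapshot("scene")["img"]
b=cv2.resize(d[145:290,155:295],None,fx=4.1,fy=4.1,interpolation=cv2.INTER_CUBIC)
cv2.imwrite("pics/s2.png",b[:,:,::-1])
```

```text
t 5.2 loc [-79.4   2.4  12.8] zax [ 0.002  0.002 -1.   ] yax [-0.003  1.     0.002] q [-0.45  0.73 -0.08  1.84  0.1   0.57  1.23] F [-12.3   0.2   8.6] w 0.001
```

View pics/s2.png

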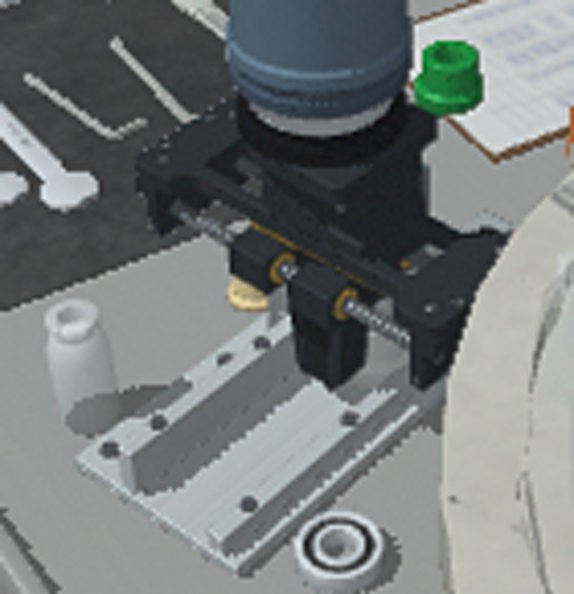

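Emit:
carry_out --moves '[[0,[12,0,1],0],[0,[28,-2,0],0],[0,[10,0,-40],0],[0,[0,0,-60],0],[0,[0,0,-60],0]]'

```text
clock: 5.88
tool_pos: [0.4693, 0.2257, 0.1795]
tcp_rot: [-0.003, -0.127, 0.992, -0.001]
ft_force: [1.5, 0.3, -0.0]
gripper_width: 0.0007
```

Run:
```python
from h import *
s=st()
plan([(loc([.56,.1438,.6]),0,8)])
d=snapshot("scene")["img"]
b=cv2.resize(d[145:290,155:295],None,fx=4.1,fy=4.1,interpolation=cv2.INTER_CUBIC)
cv2.imwrite("pics/s3.png",b[:,:,::-1])
```

```text
t 5.88 loc [-136.6   -0.9  171.5] zax [-0.006 -0.001 -1.   ] yax [-0.004  1.    -0.001] q [-0.44  0.4  -0.11  1.92  0.06  0.83  1.24] F [ 1.5 -0.1 -0. ] w 0.001
[0, [-8, -13, -53], 0.0]
[0, [-8, -13, -53], 0.0]
[0, [-8, -13, -53], 0.0]
[0, [-8, -13, -53], 0.0]
[0, [-8, -13, -53], 0.0]
[0, [-8, -13, -53], 0.0]
[0, [-8, -13, -53], 0.0]
[0, [-8, -13, -53], 0.0]
```

View pics/s3.png

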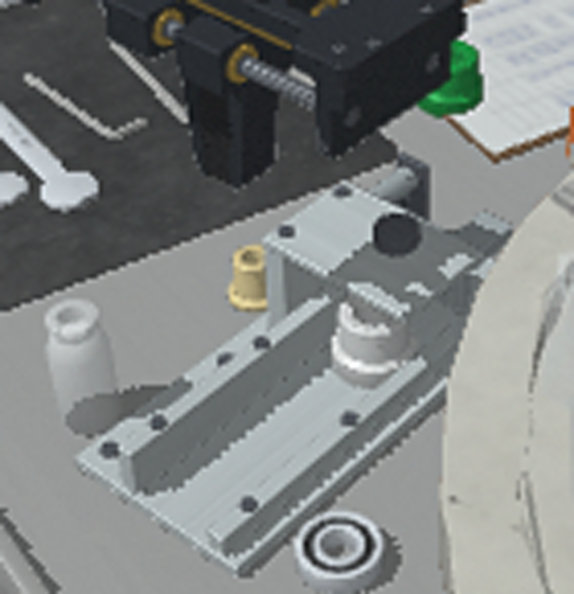

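Emit:
carry_out --moves '[[0,[-8,-13,-53],0],[0,[-8,-13,-53],0],[0,[-8,-13,-53],0],[0,[-8,-13,-53],0],[0,[-8,-13,-53],0],[0,[-8,-13,-53],0],[0,[-8,-13,-53],0],[0,[-8,-13,-53],0]]'

```text
clock: 6.92
tool_pos: [0.5547, 0.1386, 0.6216]
tcp_rot: [0.004, -0.128, 0.992, 0.001]
ft_force: [0.5, 0.4, -0.7]
gripper_width: 0.0005
```

Run:
```python
from h import *
s=st();print(s["tool_pos"])
```

```text
t 6.92 loc [ -75.5 -106.5  613.6] zax [ 0.008  0.001 -1.   ] yax [-0.007  1.     0.001] q [-0.3   0.28 -0.03  1.03  0.01  1.83  1.5 ] F [ 0.5  0.3 -0.7] w 0.001
[0.55474988 0.1386234  0.62161244]
```

Emit:
carry_out --moves '[[0,[0,0,-55],0],[0,[0,0,-55],0],[0,[0,0,-55],0]]'

```text
clock: 7.3
tool_pos: [0.5373, 0.1311, 0.7032]
tcp_rot: [0.049, -0.126, 0.991, 0.007]
ft_force: [-0.0, 0.0, 0.8]
gripper_width: 0.0005
```

Run:
```python
from h import *
s=st();print(s["tool_pos"])
```

```text
t 7.3 loc [ -94.3 -109.4  695.2] zax [ 0.099  0.002 -0.995] yax [-0.001  1.     0.002] q [-0.6   0.23  0.4   0.92 -0.1   1.91  1.58] F [-0.   0.   0.8] w 0.001
[0.53725757 0.13109916 0.70317154]
```

Emit:
carry_out --moves '[[0,[-30,0,-50],0],[0,[-30,0,-50],0],[0,[-30,0,-50],0],[0,[-30,0,-50],0]]'

```text
clock: 7.8
tool_pos: [0.5824, 0.1432, 0.7821]
tcp_rot: [0.144, -0.124, 0.982, 0.019]
ft_force: [-0.3, 0.0, -0.2]
gripper_width: 0.0003
```

Run:
```python
from h import *
s=st();print(s["tool_pos"])
```

```text
t 7.8 loc [ -47.5 -108.9  774.1] zax [ 0.288  0.002 -0.958] yax [-0.001  1.     0.002] q [-0.53  0.29  0.37  0.66 -0.13  1.91  1.58] F [-0.3  0.1 -0.2] w 0.0
[0.58244208 0.1431944  0.78206885]
```

Emit:
carry_out --moves '[[0,[-30,0,-50],0],[0,[-30,0,-50],0],[0,[-30,0,-50],0],[0,[-30,0,-50],0],[0,[-30,0,-50],0],[0,[-30,0,-50],0]]'

```text
clock: 8.55
tool_pos: [0.5677, 0.1396, 0.9123]
tcp_rot: [0.279, -0.119, 0.952, 0.036]
ft_force: [0.2, -0.4, 0.3]
gripper_width: 0.0002
```

Run:
```python
from h import *
s=st();print(s["tool_pos"])
```

```text
t 8.55 loc [ -62.7 -108.8  904.3] zax [ 0.54   0.002 -0.842] yax [0.001 1.    0.002] q [-0.54  0.27  0.46  0.41 -0.2   1.91  1.57] F [ 0.1 -0.5  0.3] w 0.0
[0.56770761 0.13957287 0.91226805]
```

Emit:
carry_out --moves '[[0,[-45,0,-40],0],[0,[-45,0,-40],0],[0,[-45,0,-40],0]]'

```text
clock: 8.93
tool_pos: [0.5673, 0.1403, 0.9707]
tcp_rot: [0.345, -0.117, 0.93, 0.045]
ft_force: [-1.7, 0.0, 17.9]
gripper_width: 0.0
```

Run:
```python
from h import *
s=st();print(s["tool_pos"])
```

```text
t 8.93 loc [ -62.9 -108.   962.7] zax [ 0.653  0.003 -0.757] yax [-0.001  1.     0.003] q [-0.53  0.31  0.69  0.24 -0.43  1.91  1.58] F [-1.6  0.4 17.9] w 0.0
[0.56728058 0.14025965 0.97074801]
```

Run:
```python
from h import *
plan([([-175,-30,550],.26,8)])
```

```text
[0, [44, 10, 30], 0.033]
[0, [45, 8, 30], 0.033]
[0, [45, 7, 30], 0.033]
[0, [45, 5, 30], 0.033]
[0, [45, 4, 30], 0.033]
[0, [45, 2, 30], 0.033]
[0, [45, 1, 30], 0.033]
[0, [45, -1, 30], 0.033]
```

Emit:
carry_out --moves '[[0,[44,10,30],0.033],[0,[45,8,30],0.033],[0,[45,7,30],0.033],[0,[45,5,30],0.033],[0,[45,4,30],0.033],[0,[45,2,30],0.033],[0,[45,1,30],0.033],[0,[45,-1,30],0.033]]'

```text
clock: 9.93
tool_pos: [0.4594, 0.1813, 0.6718]
tcp_rot: [0.35, 0.006, 0.932, 0.097]
ft_force: [-0.4, 0.0, 0.7]
gripper_width: 0.0001
```

Run:
```python
from h import *
st(); plan([([-185,0,132],0,8)])
```

```text
t 9.93 loc [-157.2  -41.5  663.8] zax [ 0.676  0.01  -0.736] yax [0.188 0.965 0.185] q [-0.99 -0.37  0.21  1.72  0.45  1.14  0.74] F [-0.3  0.1  0.7] w 0.0
[0, [47, -8, 47], 0.0]
[0, [47, -8, 47], 0.0]
[0, [47, -8, 47], 0.0]
[0, [47, -8, 47], 0.0]
[0, [47, -8, 47], 0.0]
[0, [47, -8, 47], 0.0]
[0, [47, -8, 47], 0.0]
[0, [47, -8, 47], 0.0]
```

Emit:
carry_out --moves '[[0,[42,-7,42],0],[0,[42,-7,42],0],[0,[42,-7,42],0],[0,[42,-7,42],0],[0,[42,-7,42],0],[0,[42,-7,42],0],[0,[42,-7,42],0]]'

```text
clock: 10.8
tool_pos: [0.4451, 0.2002, 0.3519]
tcp_rot: [0.372, 0.007, 0.924, 0.087]
ft_force: [0.9, 0.4, 0.4]
gripper_width: 0.0003
```

Run:
```python
from h import *
st(); plan([([-185,0,132],0,3),([-85,0,12],0,4)])
```

```text
t 10.8 loc [-166.4  -19.6  343.9] zax [ 0.705 -0.02  -0.709] yax [0.194 0.967 0.167] q [-0.11 -0.2  -0.56  2.37  0.8   0.32  0.17] F [1.  0.2 0.4] w 0.0
[0, [54, -7, 46], 0.0]
[0, [54, -7, 46], 0.0]
[0, [54, -7, 46], 0.0]
[0, [4, 0, 39], 0.0]
[0, [4, 0, 39], 0.0]
[0, [4, 0, 39], 0.0]
[0, [4, 0, 39], 0.0]
```

Emit:
carry_out --moves '[[0,[28,-4,28],0],[0,[28,-4,28],0],[0,[28,-4,28],0]]'

```text
clock: 11.18
tool_pos: [0.455, 0.1987, 0.3027]
tcp_rot: [0.375, 0.008, 0.925, 0.065]
ft_force: [0.5, -1.2, -1.7]
gripper_width: 0.0006
```

Run:
```python
from h import *
st(); plan([([-185,0,132],0,3),([-85,0,12],0,4)])
```

```text
t 11.18 loc [-157.2  -23.5  294.7] zax [ 0.701 -0.063 -0.71 ] yax [0.213 0.969 0.125] q [ 0.46 -0.06 -1.15  2.39  1.33  0.33 -0.36] F [ 0.2 -1.3 -1.7] w 0.001
[0, [46, -1, 32], 0.0]
[0, [46, -1, 32], 0.0]
[0, [46, -1, 32], 0.0]
[0, [4, 2, 39], 0.0]
[0, [4, 2, 39], 0.0]
[0, [4, 2, 39], 0.0]
[0, [4, 2, 39], 0.0]
```

```bash
cat > kin.py <<'E'
from h import *
from scipy.optimize import least_squares
Z=lambda q:R.from_euler('z',q).as_matrix(); Y=lambda q:R.from_euler('y',q).as_matrix()
def fk(q,k,s=(-1,-1,-1,-1)):
    H,a,b,c,e1,e2,z=k; A=Z(s[0]*q[0])@Y(q[1]); p=np.array([0,0,H])+A@[e1,0,a]
    A=A@Z(s[1]*q[2])@Y(q[3]); p=p+A@[e2,0,b]; A=A@Z(s[2]*q[4])@Y(q[5]); p=p+A@[0,0,c]
    return p,A@Z(s[3]*q[6]+z)
E
cat > data.py <<'E'
import numpy as np
D=[([-1.28819,.53719,-.0044,1.5389,.0026,1.0673,-.0712],[.22197,.61026,.23782]),
([-.64,.67,-.07,1.47,.05,1.01,1.07],[.5599,.3974,.1776]),
([-.41,.8,-.07,1.57,.07,.78,1.31],[.6254,.2513,.055]),
([-.49,.68,-.08,2.,.11,.47,1.19],[.4623,.2285,.0143]),
([-.3,.28,-.03,1.03,.01,1.83,1.5],[.5547,.1386,.6216]),
([-.6,.23,.4,.92,-.1,1.91,1.58],[.5373,.1311,.7032]),
([-.53,.29,.37,.66,-.13,1.91,1.58],[.5824,.1432,.7821]),
([-.54,.27,.46,.41,-.2,1.91,1.57],[.5677,.1396,.9123]),
([-.53,.31,.69,.24,-.43,1.91,1.58],[.5673,.1403,.9707]),
([-.99,-.37,.21,1.72,.45,1.14,.74],[.4594,.1813,.6718]),
([-.11,-.2,-.56,2.37,.8,.32,.17],[.4451,.2002,.3519])]
E
python3 - <<'E'
from kin import *; from data import D
import itertools
s0=get_state(); Mt=rot(s0["tcp_rot"]); D=D+[(s0["joint_pos"],s0["tool_pos"])]
best=[]
for s in itertools.product([-1],[-1,1],[-1,1],[-1,1]):
    f=lambda k:np.concatenate([fk(q,k,s)[0]-p for q,p in D]+[.2*(fk(D[-1][0],k,s)[1]-Mt).ravel()])
    for z in(0,3.14): 
        r=least_squares(f,[.36,.5,.45,.34,0,0,z]); best.append((r.cost,s,r.x.round(4),np.abs(f(r.x)).max()))
best.sort(key=lambda b:b[0])
for b in best[:3]: print(b)
E
```

```text
(np.float64(0.011467568574922992), (-1, -1, -1, -1), array([ 0.3627,  0.522 ,  0.4443,  0.3526, -0.0108,  0.0131,  1.5708]), np.float64(0.045458274891436196))
(np.float64(0.011467568574922996), (-1, -1, -1, -1), array([ 0.3627,  0.522 ,  0.4443,  0.3526, -0.0108,  0.0131,  1.5708]), np.float64(0.045458274893811434))
(np.float64(0.011467568574922997), (-1, -1, -1, 1), array([ 0.3627,  0.522 ,  0.4443,  0.3526, -0.0108,  0.0131,  2.2844]), np.float64(0.04545827489534507))
```

Run:
```python
from kin import *; from data import D
import itertools
zx=[[0,0,-1]]*4+[[.008,.001,-1],[.099,.002,-.995],[.288,.002,-.958],[.54,.002,-.842],[.653,.003,-.757],[.676,.01,-.736],[.705,-.02,-.709],None]
s0=get_state(); Mt=rot(s0["tcp_rot"]); D=D+[(s0["joint_pos"],s0["tool_pos"])]
zx=[F@np.array(z) if z is not None else Mt[:,2] for z in zx]
def fk2(q,k,s):
    k=np.reshape(k,(5,3)); A=Z(s[0]*q[0]); p=k[0]+A@Y(q[1])@k[1]
    A=A@Y(q[1])@Z(s[1]*q[2]); p=p+A@k[4]*0; A=A@Y(q[3]); p=p+A@k[2]
    A=A@Z(s[2]*q[4])@Y(q[5]); return p+A@k[3],A
for s in itertools.product([-1],[-1,1],[-1,1]):
    e=[np.round(np.degrees(np.arccos(np.clip(fk2(q,np.zeros(15),s)[1][:,2]@z,-1,1))),1) for (q,_),z in zip(D,zx)]
    f=lambda k:np.concatenate([fk2(q,k,s)[0]-p for q,p in D]+[1e-3*k])
    r=least_squares(f,[0,0,.36,0,0,.5,0,0,.45,0,0,.34,0,0,0]); print(s,e,r.x.round(3).tolist(),np.abs(r.fun[:-15].reshape(-1,3)).max(1).round(3))
```

```text
(-1, -1, -1) [np.float64(0.1), np.float64(0.4), np.float64(0.3), np.float64(0.3), np.float64(0.0), np.float64(0.8), np.float64(0.0), np.float64(0.0), np.float64(1.3), np.float64(2.0), np.float64(0.0), np.float64(0.0)] [0.002, -0.004, 0.349, -0.0, -0.027, 0.502, -0.003, -0.016, 0.445, -0.002, -0.0, 0.329, 0.0, 0.0, 0.0] [0.002 0.001 0.003 0.002 0.004 0.001 0.002 0.001 0.001 0.001 0.001 0.001]
(-1, -1, 1) [np.float64(0.3), np.float64(4.9), np.float64(5.7), np.float64(5.7), np.float64(1.0), np.float64(10.8), np.float64(14.0), np.float64(21.4), np.float64(46.2), np.float64(46.6), np.float64(25.9), np.float64(36.6)] [0.062, 0.034, 0.177, -0.03, -0.1, 0.337, 0.012, -0.184, 0.526, -0.001, 0.243, -0.012, 0.0, 0.0, 0.0] [0.046 0.014 0.021 0.016 0.065 0.086 0.013 0.051 0.08  0.063 0.04  0.011]
(-1, 1, -1) [np.float64(0.3), np.float64(4.9), np.float64(5.7), np.float64(5.7), np.float64(1.0), np.float64(14.3), np.float64(22.7), np.float64(38.4), np.float64(65.5), np.float64(11.8), np.float64(34.2), np.float64(75.2)] [0.262, -0.053, 0.368, 0.443, -0.108, 0.412, 0.122, -0.167, 0.261, 0.256, 0.448, -0.078, 0.0, 0.0, 0.0] [0.129 0.045 0.056 0.154 0.208 0.168 0.125 0.126 0.176 0.116 0.168 0.164]
(-1, 1, 1) [np.float64(0.1), np.float64(0.4), np.float64(0.3), np.float64(0.3), np.float64(0.0), np.float64(3.7), np.float64(8.9), np.float64(17.3), np.float64(20.4), np.float64(53.2), np.float64(8.9), np.float64(48.5)] [0.131, 0.041, 0.159, 0.257, 0.167, 0.396, -0.035, -0.066, 0.432, 0.256, -0.17, -0.127, 0.0, 0.0, 0.0] [0.133 0.085 0.072 0.056 0.118 0.193 0.095 0.117 0.204 0.152 0.115 0.148]
```

```bash
cat >> kin.py <<'E'
K=np.array([.002,-.004,.349,0,-.027,.502,-.003,-.016,.445,-.002,0,.329]).reshape(4,3)
LO=np.array([-2.7,-.37,-1.27,.24,-1.31,.19,-2.76]); HI=np.array([2.7,2.16,1.26,2.4,4.45,1.91,2.76])
def FK(q):
    A=Z(-q[0]); p=K[0]+A@Y(q[1])@K[1]; A=A@Y(q[1])@Z(-q[2])@Y(q[3]); p=p+A@K[2]
    A=A@Z(-q[4])@Y(q[5]); return p+A@K[3],A@Z(-q[6]+ZF)
ZF=0.
_q=[-.41,.8,-.07,1.57,.07,.78,1.31]
_B=FK(_q)[1]; _M=rot([.001,-.12,.993,-.002]); ZF=np.arctan2(*( (_B.T@_M)[[1,0],[0,0]] ))
def pose(x,y,z,lean,tw,yaw=0):
    L=np.radians(lean); a=np.array([np.sin(L),0,-np.cos(L)]); yy=np.array([0,1.,0]); M=np.c_[np.cross(yy,a),yy,a]
    return O+F@(np.array([x,y,z])/1e3), F@Z(yaw)@M@Z(tw)
def ik(p,M,q0,reg=.01):
    f=lambda q:np.concatenate([(FK(q)[0]-p)*5,R.from_matrix(FK(q)[1]@M.T).as_rotvec(),reg*(q-q0)])
    r=least_squares(f,np.clip(q0,LO+1e-3,HI-1e-3),bounds=(LO,HI)); P,Q=FK(r.x)
    return r.x,np.linalg.norm(P-p)*1e3,np.degrees(np.linalg.norm(R.from_matrix(Q@M.T).as_rotvec()))
E
python3 - <<'E'
from kin import *
s=get_state(); P,Q=FK(s["joint_pos"]); print("chk",(P-s["tool_pos"])*1e3,np.degrees(np.linalg.norm(R.from_matrix(Q@rot(s["tcp_rot"]).T).as_rotvec())))
rng=np.random.default_rng(0)
for lean,tw in((40,.26),(40,0),(36,.2)):
  for x,z in((-150,90),(-110,50),(-88,12),(-54,12)):
    S=[]
    for i in range(14):
        q,e,a=ik(*pose(x,0,z,lean,tw),rng.uniform(LO,HI),1e-4)
        S.append((e+a,q.round(2).tolist()))
    S.sort(key=lambda t:t[0]); print(lean,tw,x,z,[(round(v,1),q) for v,q in S[:2]],sum(v<.7 for v,_ in S))
E
```

```text
chk [-0.87447924 -0.24742222 -0.41592103] 0.43470425409712615
40 0.26 -150 90 [(np.float64(11.8), [0.28, 0.97, -1.27, 2.4, 2.02, 1.17, -0.73]), (np.float64(11.8), [0.28, 0.97, -1.27, 2.4, 2.02, 1.17, -0.73])] 0
40 0.26 -110 50 [(np.float64(0.0), [0.09, 0.87, -0.91, 2.37, 2.27, 0.98, -1.0]), (np.float64(0.0), [0.33, 1.21, -1.26, 2.37, 2.24, 1.3, -0.67])] 8
40 0.26 -88 12 [(np.float64(0.0), [-0.73, 0.75, 0.08, 2.36, 2.75, 0.65, -1.88]), (np.float64(0.0), [-0.49, 0.75, -0.2, 2.34, 2.59, 0.71, -1.6])] 9
40 0.26 -54 12 [(np.float64(0.0), [-0.56, 0.75, -0.08, 2.28, 2.65, 0.62, -1.66]), (np.float64(0.0), [0.19, 1.09, -0.99, 2.23, 2.31, 1.06, -0.8])] 11
40 0 -150 90 [(np.float64(11.8), [0.28, 0.97, -1.27, 2.4, 2.02, 1.17, -0.47]), (np.float64(11.8), [0.28, 0.97, -1.27, 2.4, 2.02, 1.17, -0.47])] 0
40 0 -110 50 [(np.float64(0.0), [0.34, 1.22, -1.27, 2.36, 2.24, 1.31, -0.4]), (np.float64(0.0), [-0.24, 0.69, -0.52, 2.39, 2.38, 0.77, -1.06])] 9
40 0 -88 12 [(np.float64(0.0), [-1.18, 0.88, 0.59, 2.38, 3.21, 0.63, -2.29]), (np.float64(0.0), [-0.09, 0.87, -0.66, 2.32, 2.4, 0.89, -0.92])] 9
40 0 -54 12 [(np.float64(0.0), [-0.0, 0.92, -0.74, 2.24, 2.35, 0.88, -0.78]), (np.float64(0.0), [-0.22, 0.81, -0.48, 2.26, 2.44, 0.75, -1.01])] 7
36 0.2 -150 90 [(np.float64(3.3), [0.31, 0.94, -1.27, 2.4, 1.99, 1.11, -0.65]), (np.float64(3.3), [0.31, 0.94, -1.27, 2.4, 1.99, 1.11, -0.65])] 0
36 0.2 -110 50 [(np.float64(0.0), [0.33, 1.15, -1.26, 2.33, 2.13, 1.21, -0.56]), (np.float64(0.0), [0.21, 0.95, -1.06, 2.33, 2.13, 1.0, -0.73])] 9
36 0.2 -88 12 [(np.float64(0.0), [-0.21, 0.78, -0.51, 2.29, 2.35, 0.7, -1.16]), (np.float64(0.0), [0.36, 1.33, -1.27, 2.27, 2.23, 1.29, -0.47])] 10
36 0.2 -54 12 [(np.float64(0.0), [0.36, 1.33, -1.27, 2.19, 2.21, 1.25, -0.41]), (np.float64(0.0), [-1.51, 1.36, 1.19, 2.29, 3.94, 0.91, 2.76])] 14
```

```bash
cat > sim.py <<'E'
from kin import *
def simulate(way,q=None,step=45,verb=True,tw=0):
    s=get_state(); q=s["joint_pos"] if q is None else q; p,M=FK(q)
    for w in way:
        T=O+F@(np.array(w)/1e3); n=int(np.ceil(np.linalg.norm(T-p)*1e3/step)); d=(T-p)/n
        for i in range(n):
            p0,M0=FK(q); q2,e,a=ik(p0+(T-p0)/(n-i),M0,q); dq=np.abs(q2-q).max(); q=q2
        p,M=FK(q); L=F.T@M
        if verb: print(w,"->",loc(p).round(0),"z",L[:,2].round(3),"y",L[:,1].round(2),"q",q.round(2),"dq",dq.round(2),"err",round(e,1),round(a,1))
    return q
E
python3 - <<'E'
from sim import *
for way in ([[-100,0,250],[-100,0,150],[-100,0,60],[-86,0,14],[-54,0,14]],[[-60,-10,290],[-60,0,180],[-100,0,60],[-86,0,14],[-54,0,14]],[[-20,0,300],[-20,0,200],[-100,0,60],[-86,0,14],[-54,0,14]]):
    simulate(way); print()
E
```

```text
[-100, 0, 250] -> [-100.   -0.  250.] z [ 0.701 -0.063 -0.71 ] y [0.22 0.97 0.13] q [ 0.23  0.31 -1.08  2.31  1.68  0.67 -0.63] dq 0.16 err 0.0 0.0
[-100, 0, 150] -> [-100.   -0.  150.] z [ 0.701 -0.063 -0.71 ] y [0.22 0.97 0.13] q [ 0.09  0.62 -0.99  2.37  2.04  0.92 -0.92] dq 0.1 err 0.0 0.0
[-100, 0, 60] -> [-100.   -0.   60.] z [ 0.701 -0.063 -0.71 ] y [0.22 0.97 0.13] q [ 0.    0.88 -0.88  2.38  2.27  1.12 -1.06] dq 0.09 err 0.0 0.0
[-86, 0, 14] -> [-86.   0.  14.] z [ 0.701 -0.063 -0.71 ] y [0.22 0.97 0.13] q [-0.02  1.   -0.81  2.33  2.37  1.16 -1.09] dq 0.06 err 0.0 0.0
[-54, 0, 14] -> [-54.   0.  14.] z [ 0.701 -0.063 -0.71 ] y [0.22 0.97 0.13] q [-0.01  1.   -0.8   2.26  2.36  1.1  -1.04] dq 0.07 err 0.0 0.0

[-60, -10, 290] -> [-60. -10. 290.] z [ 0.701 -0.063 -0.71 ] y [0.22 0.97 0.13] q [ 0.3   0.28 -1.08  2.2   1.52  0.6  -0.39] dq 0.09 err 0.0 0.0
[-60, 0, 180] -> [-60.  -0. 180.] z [ 0.701 -0.063 -0.71 ] y [0.22 0.97 0.13] q [ 0.14  0.58 -1.    2.28  1.95  0.84 -0.77] dq 0.12 err 0.0 0.0
[-100, 0, 60] -> [-100.   -0.   60.] z [ 0.701 -0.063 -0.71 ] y [0.22 0.97 0.13] 
[... 372 characters left out ...]
20.  -0. 300.] z [ 0.701 -0.063 -0.71 ] y [0.22 0.97 0.13] q [ 0.25  0.35 -1.06  2.1   1.49  0.65 -0.31] dq 0.08 err 0.0 0.0
[-20, 0, 200] -> [-20.  -0. 200.] z [ 0.701 -0.063 -0.71 ] y [0.22 0.97 0.13] q [ 0.14  0.57 -0.98  2.18  1.87  0.78 -0.65] dq 0.12 err 0.0 0.0
[-100, 0, 60] -> [-100.   -0.   60.] z [ 0.701 -0.063 -0.71 ] y [0.22 0.97 0.13] q [ 0.02  0.9  -0.9   2.38  2.27  1.13 -1.04] dq 0.1 err 0.0 0.0
[-86, 0, 14] -> [-86.   0.  14.] z [ 0.701 -0.063 -0.71 ] y [0.22 0.97 0.13] q [-0.01  1.02 -0.83  2.33  2.37  1.18 -1.07] dq 0.06 err 0.0 0.0
[-54, 0, 14] -> [-54.   0.  14.] z [ 0.701 -0.063 -0.71 ] y [0.22 0.97 0.13] q [ 0.01  1.01 -0.82  2.26  2.36  1.11 -1.02] dq 0.07 err 0.0 0.0
```

```bash
cat > clr.py <<'E'
from kin import *
def boxpts(x0,x1,y0,y1,z0,z1,n=5):
    g=np.stack(np.meshgrid(*[np.arange(a,b+.1,(b-a)/max(1,round((b-a)/n))) for a,b in((x0,x1),(y0,y1),(z0,z1))],indexing='ij'),-1); return g.reshape(-1,3)
def cyl(x,y,r,z0,z1): 
    t=np.linspace(0,2*np.pi,25); return np.array([[x+k*r*np.cos(a),y+k*r*np.sin(a),z] for a in t for z in np.arange(z0,z1+.1,4) for k in(.5,1)])
OB=dict(vial=cyl(-166,87,15,-8,59),bear=cyl(-154,-70,20,-8,4),bush=cyl(-48,86,15,-8,19),fence=boxpts(-193,1,23.5,33.5,0,28),rail=boxpts(-193,1,-33.5,-23.5,0,12),
 bridge=boxpts(-70,-8,-38,54,58,64),post=boxpts(-70,-8,40,54,0,58),sens=cyl(-30,0,12,64,74),floor=boxpts(-193,52,-42,66,-8,0))
def clear(tcp,L):
    out={}
    for n,P in OB.items():
        d=(P-tcp)@L
        def bd(lo,hi): 
            q=np.maximum(np.array(lo)-d,d-np.array(hi)); return (np.linalg.norm(np.maximum(q,0),axis=1)+np.minimum(q.max(1),0)).min()
        out[n]=(round(float(bd([-37.5,-93.5,-200],[37.5,93.5,-64])),1),round(float(bd([-9,-17.5,-64],[9,17.5,0])),1))
    return out
E
python3 - <<'E'
from clr import *
s=get_state(); L=F.T@rot(s["tcp_rot"])
for tw in(0,.12):
  for t in([-115,0,90],[-105,0,60],[-95,0,35],[-87,0,14],[-70,0,14],[-54,0,14]): print(tw,t,{k:v for k,v in clear(np.array(t),L@Z(tw)).items() if min(v)<15})
E
```

```text
0 [-115, 0, 90] {}
0 [-105, 0, 60] {}
0 [-95, 0, 35] {'vial': (7.3, 57.0), 'fence': (27.6, 5.4)}
0 [-87, 0, 14] {'vial': (-2.8, 56.4), 'fence': (7.1, 2.9), 'rail': (15.3, 6.1), 'floor': (26.2, 6.0)}
0 [-70, 0, 14] {'vial': (8.7, 65.5), 'fence': (6.8, 3.1), 'rail': (15.5, 6.3), 'floor': (26.1, 6.0)}
0 [-54, 0, 14] {'fence': (6.8, 2.8), 'rail': (15.4, 6.3), 'bridge': (13.9, 6.6), 'floor': (26.1, 5.8)}
0.12 [-115, 0, 90] {}
0.12 [-105, 0, 60] {}
0.12 [-95, 0, 35] {'vial': (14.6, 57.9), 'fence': (27.9, 6.5)}
0.12 [-87, 0, 14] {'vial': (5.2, 56.7), 'bear': (14.5, 53.0), 'fence': (7.6, 2.6), 'rail': (10.7, 5.6), 'floor': (20.6, 4.4)}
0.12 [-70, 0, 14] {'bear': (11.2, 61.7), 'fence': (7.4, 2.7), 'rail': (10.9, 5.9), 'floor': (20.6, 4.8)}
0.12 [-54, 0, 14] {'bear': (12.3, 70.5), 'fence': (7.6, 3.0), 'rail': (10.8, 5.7), 'bridge': (13.9, 5.4), 'floor': (20.5, 4.8)}
```

Run:
```python
from h import *
plan([([-95,-1,250],.12,3),([-95,-1,120],0,4)])
```

```text
[0, [-2, 10, 25], 0.04]
[0, [-2, 10, 25], 0.04]
[0, [-1, 10, 25], 0.04]
[0, [22, -7, 23], 0.0]
[0, [22, -7, 23], 0.0]
[0, [22, -7, 23], 0.0]
[0, [22, -7, 23], 0.0]
```

Emit:
carry_out --moves '[[0,[-2,10,25],0.04],[0,[-2,10,25],0.04],[0,[-1,10,25],0.04],[0,[22,-7,23],0],[0,[22,-7,23],0],[0,[22,-7,23],0]]'

```text
clock: 11.92
tool_pos: [0.5189, 0.2335, 0.1598]
tcp_rot: [0.376, 0.072, 0.92, 0.087]
ft_force: [0.6, -0.2, -0.6]
gripper_width: 0.0001
```

Run:
```python
from clr import *
s=st(); L=F.T@rot(s["tcp_rot"])
for t in([-95,-1,60],[-95,-1,35],[-87,-1,13],[-54,-1,13]): print(t,{k:v for k,v in clear(np.array(t),L).items() if min(v)<12})
plan([([-95,-1,75],0,3),([-87,-1,13],0,3)])
```

```text
t 11.93 loc [-86.7  -5.6 151.8] zax [ 0.709 -0.073 -0.702] yax [0.307 0.927 0.214] q [ 0.14  0.65 -1.03  2.36  2.04  0.96 -1.01] F [ 0.5 -0.4 -0.6] w 0.0
[-95, -1, 60] {}
[-95, -1, 35] {'fence': (27.1, 7.0)}
[-87, -1, 13] {'vial': (4.8, 57.0), 'fence': (5.8, 3.4), 'rail': (8.5, 4.2), 'floor': (18.3, 3.4)}
[-54, -1, 13] {'bear': (10.0, 69.2), 'fence': (5.9, 3.3), 'rail': (8.8, 4.3), 'bridge': (12.9, 6.2), 'floor': (18.3, 3.8)}
[0, [20, -5, 16], 0.0]
[0, [20, -5, 16], 0.0]
[0, [20, -5, 16], 0.0]
[0, [12, -4, 16], 0.0]
[0, [12, -4, 16], 0.0]
[0, [12, -4, 16], 0.0]
```

Emit:
carry_out --moves '[[0,[20,-5,16],0],[0,[20,-5,16],0],[0,[20,-5,16],0],[0,[10,-3,13],0],[0,[8,-3,10],0]]'

```text
clock: 12.55
tool_pos: [0.5143, 0.2349, 0.0475]
tcp_rot: [0.377, 0.074, 0.92, 0.085]
ft_force: [-0.5, 0.2, -0.4]
gripper_width: 0.0003
```

Run:
```python
from clr import *
s=st(); L=F.T@rot(s["tcp_rot"])
for t in(loc(s["tool_pos"]),[-87,-1,14],[-54,-1,14]): print(t,{k:v for k,v in clear(np.array(t),L).items() if min(v)<12})
plan([([-88,-1,14],0,2),([-78,-1,14],0,2),([-50,-1,14],0,5)])
```

```text
t 12.55 loc [-90.7  -3.1  39.5] zax [ 0.708 -0.078 -0.702] yax [0.311 0.927 0.211] q [ 0.02  0.97 -0.88  2.35  2.32  1.19 -1.18] F [-0.4  0.3 -0.4] w 0.0
[-90.67627258  -3.13503968  39.49166747] {'fence': (31.9, 11.8)}
[-87, -1, 14] {'vial': (5.4, 56.8), 'fence': (6.7, 3.2), 'rail': (9.5, 4.7), 'floor': (19.3, 4.4)}
[-54, -1, 14] {'bear': (11.2, 69.9), 'fence': (6.7, 3.6), 'rail': (9.7, 5.0), 'bridge': (13.3, 5.6), 'floor': (19.3, 4.8)}
[0, [8, -1, 10], 0.0]
[0, [8, -1, 10], 0.0]
[0, [-3, 2, 4], 0.0]
[0, [-3, 2, 4], 0.0]
[0, [-4, 2, 4], 0.0]
[0, [-4, 2, 4], 0.0]
[0, [-4, 2, 4], 0.0]
[0, [-4, 2, 4], 0.0]
[0, [-4, 2, 4], 0.0]
```

Emit:
carry_out --moves '[[0,[8,-1,10],0],[0,[8,-1,10],0],[0,[-3,2,4],0],[0,[-3,2,4],0]]'

```text
clock: 13.05
tool_pos: [0.5286, 0.2417, 0.0196]
tcp_rot: [0.377, 0.074, 0.92, 0.084]
ft_force: [-2.8, 1.0, 1.4]
gripper_width: 0.0006
```

Run:
```python
from clr import *
s=st(); L=F.T@rot(s["tcp_rot"])
for t in(loc(s["tool_pos"]),[-54,-1,14]): print(t,{k:v for k,v in clear(np.array(t),L).items() if min(v)<12})
plan([([-56,-1,14],0,5),([-50,-1,14],0,3)])
d=snapshot("scene")["img"]
b=cv2.resize(d[145:290,155:295],None,fx=4.1,fy=4.1,interpolation=cv2.INTER_CUBIC)
cv2.imwrite("pics/s4.png",b[:,:,::-1])
```

```text
t 13.05 loc [-75.1  -0.1  11.6] zax [ 0.708 -0.079 -0.702] yax [0.312 0.926 0.21 ] q [ 0.    1.04 -0.84  2.3   2.37  1.2  -1.18] F [-2.5  1.6  1.4] w 0.001
[-75.13587499  -0.09950734  11.57665901] {'vial': (10.9, 62.3), 'bear': (7.7, 58.0), 'fence': (4.0, 2.1), 'rail': (7.0, 4.6), 'floor': (16.9, 2.5)}
[-54, -1, 14] {'bear': (11.3, 70.0), 'fence': (6.7, 3.5), 'rail': (9.7, 5.0), 'bridge': (13.2, 5.6), 'floor': (19.4, 4.8)}
[0, [-3, 1, 2], 0.0]
[0, [-3, 1, 2], 0.0]
[0, [-3, 1, 2], 0.0]
[0, [-3, 1, 2], 0.0]
[0, [-3, 1, 2], 0.0]
[0, [-1, 1, 1], 0.0]
[0, [-1, 1, 1], 0.0]
[0, [-1, 1, 1], 0.0]
```

View pics/s4.png

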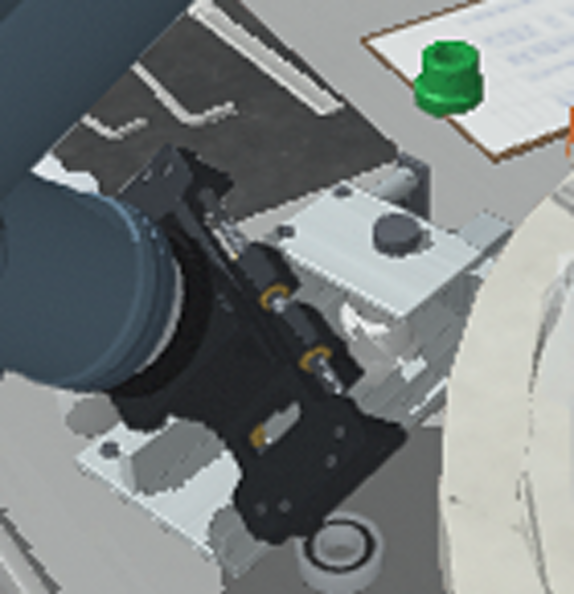

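Emit:
carry_out --moves '[[0,[-4,1,3],0],[0,[-4,1,3],0],[0,[-4,1,3],0],[0,[-3,1,3],0]]'

```text
clock: 13.6
tool_pos: [0.5473, 0.2487, 0.0242]
tcp_rot: [0.376, 0.071, 0.92, 0.088]
ft_force: [-4.7, 2.3, 1.5]
gripper_width: 0.0007
```

Run:
```python
from clr import *
s=st(); L=F.T@rot(s["tcp_rot"])
for t in(loc(s["tool_pos"]),): print(t,{k:v for k,v in clear(np.array(t),L).items() if min(v)<12})
```

```text
t 13.6 loc [-55.4   2.   16.2] zax [ 0.709 -0.069 -0.702] yax [0.304 0.928 0.216] q [ 0.02  1.02 -0.84  2.27  2.36  1.15 -1.14] F [-4.   3.3  1.5] w 0.001
[-55.39490615   1.97182086  16.16151889] {'fence': (8.3, 1.0), 'rail': (10.9, 8.4), 'bridge': (16.5, 4.7), 'floor': (20.7, 6.7)}
```

Emit:
carry_out --moves '[[0,[-2,-0.5,2],0],[0,[-2,-0.5,2],0],[0,[-1.5,0,2],0]]'

```text
clock: 13.98
tool_pos: [0.5534, 0.2517, 0.0246]
tcp_rot: [0.374, 0.068, 0.92, 0.092]
ft_force: [-4.7, 0.5, -0.4]
gripper_width: 0.0004
```

Run:
```python
from clr import *
s=st(); L=F.T@rot(s["tcp_rot"])
for t in(loc(s["tool_pos"]),): print(t,{k:v for k,v in clear(np.array(t),L).items() if min(v)<12})
```

```text
t 13.97 loc [-48.7   3.4  16.6] zax [ 0.708 -0.058 -0.703] yax [0.295 0.93  0.22 ] q [ 0.02  1.02 -0.84  2.25  2.37  1.12 -1.13] F [-4.4  1.7 -0.4] w 0.0
[-48.65330124   3.41756059  16.57341426] {'bear': (11.7, 76.5), 'fence': (8.7, 0.2), 'rail': (11.3, 9.8), 'bridge': (12.6, -0.1), 'floor': (20.8, 7.0)}
```

Run:
```python
from clr import *
s=get_state(); L=F.T@rot(s["tcp_rot"])
for tw,t in((0,[-54,-1,14]),(-.3,[-57,-1,13]),(-.36,[-57,-1,13]),(-.36,[-50,-1,13])):
    A=L@Z(tw); C=np.array([[a,b,0] for a in(9,-9) for b in(17.5,-17.5)])@A.T+t
    print(tw,t,A[:,1].round(2),"tip corners",C.round(0).tolist(),{k:v for k,v in clear(np.array(t),A).items() if min(v)<12})
plan([([-58,-1,14],-.36,3),([-50,-1,13],0,3)])
```

```text
0 [-54, -1, 14] [0.3  0.93 0.22] tip corners [[-55.0, 19.0, 12.0], [-65.0, -14.0, 4.0], [-43.0, 12.0, 24.0], [-53.0, -21.0, 16.0]] {'bear': (10.8, 69.3), 'fence': (7.4, 4.0), 'rail': (9.7, 4.8), 'bridge': (14.3, 5.4), 'floor': (19.3, 4.6)}
-0.3 [-57, -1, 13] [0.09 1.   0.01] tip corners [[-62.0, 17.0, 7.0], [-65.0, -18.0, 6.0], [-49.0, 16.0, 20.0], [-52.0, -19.0, 19.0]] {'vial': (4.1, 73.7), 'fence': (3.8, 4.6), 'rail': (19.0, 5.1), 'floor': (30.9, 6.6)}
-0.36 [-57, -1, 13] [ 0.05  1.   -0.03] tip corners [[-62.0, 17.0, 6.0], [-64.0, -18.0, 7.0], [-50.0, 16.0, 19.0], [-52.0, -19.0, 20.0]] {'vial': (-0.7, 73.6), 'fence': (2.7, 5.1), 'rail': (20.3, 5.1), 'floor': (29.5, 6.1)}
-0.36 [-50, -1, 13] [ 0.05  1.   -0.03] tip corners [[-55.0, 17.0, 6.0], [-57.0, -18.0, 7.0], [-43.0, 16.0, 19.0], [-45.0, -19.0, 20.0]] {'vial': (4.2, 78.3), 'fence': (3.0, 5.1), 'rail': (20.2, 5.1), 'bridge': (10.7, 8.6), 'floor': (29.4, 6.5)}
[0, [2, -2, -2], -0.12]
[0, [2, -2, -2], -0.12]
[0, [3, -2, -2], -0.12]
[0, [-2, 0, 2], 0.0]
[0, [-2, 0, 2], 0.0]
[0, [-2, 0, 2], 0.0]
```

Emit:
carry_out --moves '[[0,[2,-2,-2],-0.12],[0,[2,-2,-2],-0.12],[0,[0,0,0],0]]'

```text
clock: 14.35
tool_pos: [0.5504, 0.2463, 0.0251]
tcp_rot: [0.384, -0.044, 0.921, 0.044]
ft_force: [-0.3, 0.4, 0.4]
gripper_width: 0.0003
```

Run:
```python
from clr import *
s=st(); L=F.T@rot(s["tcp_rot"]); t=loc(s["tool_pos"])
print({k:v for k,v in clear(t,L).items() if min(v)<12})
print(L.round(2)); plan([([-50,-1,13],0,2),([-46,-1,13],0,2)])
```

```text
t 14.35 loc [-52.9  -1.1  17.1] zax [ 0.711 -0.063 -0.701] yax [0.135 0.99  0.048] q [-0.03  0.98 -0.77  2.27  2.38  1.09 -0.95] F [-0.2  0.4  0.4] w 0.0
{'fence': (8.1, 4.7), 'rail': (21.3, 5.7), 'bridge': (15.5, 6.0), 'floor': (32.9, 10.0)}
[[-0.69  0.13  0.71]
 [ 0.13  0.99 -0.06]
 [-0.71  0.05 -0.7 ]]
[0, [0, 0, 2], 0.0]
[0, [0, 0, 2], 0.0]
[0, [-1, 0, 1], 0.0]
[0, [-1, 0, 1], 0.0]
```

Emit:
carry_out --moves '[[0,[0.8,0,3],0],[0,[0.5,0,3],0],[0,[-1.5,0,1.5],0],[0,[-1.5,0,1.5],0]]'

```text
clock: 14.85
tool_pos: [0.5571, 0.2472, 0.0194]
tcp_rot: [0.383, -0.042, 0.922, 0.045]
ft_force: [-13.2, -3.6, 11.2]
gripper_width: 0.0002
```

Run:
```python
from clr import *
s=st(); L=F.T@rot(s["tcp_rot"]); t=loc(s["tool_pos"])
print({k:v for k,v in clear(t,L).items() if min(v)<12})
```

```text
t 14.85 loc [-46.3  -1.9  11.4] zax [ 0.709 -0.062 -0.702] yax [0.138 0.989 0.052] q [-0.02  0.99 -0.77  2.25  2.39  1.08 -0.95] F [-13.7  -0.2  11.2] w 0.0
{'fence': (3.1, 4.9), 'rail': (15.6, 4.2), 'bridge': (6.8, 5.2), 'post': (11.0, 21.6), 'floor': (27.2, 4.5)}
```

Emit:
carry_out --moves '[[0,[-0.7,0,0.7],0],[0,[-0.7,0,0.7],0]]'

```text
clock: 15.1
tool_pos: [0.5567, 0.2473, 0.0193]
tcp_rot: [0.382, -0.043, 0.922, 0.046]
ft_force: [-6.1, -3.1, 6.7]
gripper_width: 0.0002
```

Run:
```python
from clr import *
s=st(); L=F.T@rot(s["tcp_rot"])
plan([([-85,0,18],0,5)])
for t in([-55,-1,14],[-70,-1,17],[-62,-1,17]):
  for tw in(0,.24): print(t,tw,{k:v for k,v in clear(np.array(t),L@Z(tw)).items() if min(v)<12})
```

```text
t 15.1 loc [-46.6  -1.7  11.3] zax [ 0.708 -0.061 -0.704] yax [0.136 0.989 0.052] q [-0.02  0.99 -0.77  2.25  2.39  1.08 -0.95] F [-6.7 -1.5  6.7] w 0.0
[0, [4, -1, -6], 0.0]
[0, [4, -1, -6], 0.0]
[0, [4, -1, -6], 0.0]
[0, [4, -1, -6], 0.0]
[0, [4, -1, -6], 0.0]
[-55, -1, 14] 0 {'vial': (10.8, 75.2), 'fence': (5.4, 4.3), 'rail': (18.3, 5.4), 'bridge': (14.8, 9.4), 'floor': (29.9, 6.8)}
[-55, -1, 14] 0.24 {'bear': (11.1, 68.9), 'fence': (7.2, 3.7), 'rail': (9.9, 4.9), 'bridge': (14.8, 6.0), 'floor': (19.5, 4.8)}
[-70, -1, 17] 0 {'vial': (2.6, 65.7), 'fence': (8.4, 4.8), 'rail': (21.3, 6.0), 'floor': (32.8, 9.7)}
[-70, -1, 17] 0.24 {'fence': (10.1, 3.8), 'rail': (12.7, 6.0), 'floor': (22.4, 7.5)}
[-62, -1, 17] 0 {'vial': (8.1, 70.6), 'fence': (8.6, 4.6), 'rail': (21.3, 5.9), 'floor': (32.9, 10.0)}
[-62, -1, 17] 0.24 {'fence': (10.2, 4.2), 'rail': (12.6, 6.2), 'bridge': (21.9, 8.7), 'floor': (22.4, 7.2)}
```

Emit:
carry_out --moves '[[0,[3,-1,-6],0],[0,[3,-1,-7],0.12],[0,[3,-1,-7],0.12],[0,[3,0,-10],0],[0,[2,0,-12],0],[0,[-5,0,-20],0],[0,[-12,0,-20],0],[0,[-25,0,-25],0]]'

```text
clock: 16.1
tool_pos: [0.5023, 0.2267, 0.1158]
tcp_rot: [0.374, 0.065, 0.921, 0.088]
ft_force: [-23.6, 1.2, 30.5]
gripper_width: 0.0004
```

Run:
```python
from clr import *
s=st(); L=F.T@rot(s["tcp_rot"])
plan([([-95,-40,250],0,4)])
b=snapshot("wrist"); cv2.imwrite("pics/w.png",b["img"][:,:,::-1])
d=snapshot("scene")["img"]
b=cv2.resize(d[145:290,155:295],None,fx=4.1,fy=4.1,interpolation=cv2.INTER_CUBIC)
cv2.imwrite("pics/s5.png",b[:,:,::-1])
```

```text
t 16.1 loc [-104.4   -8.1  107.8] zax [ 0.707 -0.065 -0.705] yax [0.295 0.932 0.21 ] q [ 0.29  1.02 -1.27  2.4   2.17  1.31 -0.88] F [-22.6   7.1  30.5] w 0.0
[0, [-28, 1, -23], 0.0]
[0, [-28, 1, -23], 0.0]
[0, [-28, 1, -23], 0.0]
[0, [-28, 1, -23], 0.0]
```

View pics/w.png

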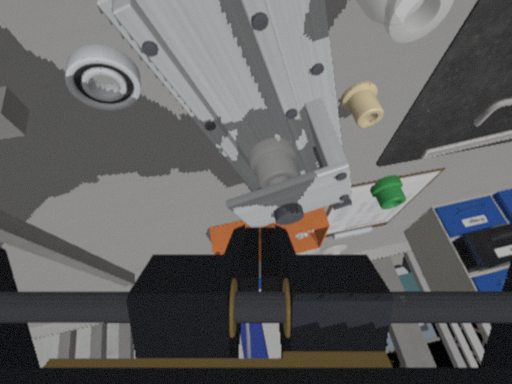

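Run:
```python
from h import *
s=get_state(); w=snapshot("wrist"); np.save("w.npy",dict(s=s,w=w),allow_pickle=True)
a=w["img"][120:230,215:365]; a=cv2.convertScaleAbs(a,alpha=1.4)
cv2.imwrite("pics/wc.png",cv2.resize(a,None,fx=5,fy=5,interpolation=cv2.INTER_CUBIC)[:,:,::-1])
T=w["tool_from_camera"]; M=rot(s["tcp_rot"]); C=M@T[:3,:3]; p=s["tool_pos"]+M@T[:3,3]; f=192/np.tan(np.radians(w["fov_y"]/2))
def px(l):
    c=C.T@(O+F@(np.array(l)/1e3)-p); return (w["cx"]+f*c[0]/c[2],w["cy"]+f*c[1]/c[2])
for n,l in dict(edgeL=(-70,-38,58),edgeR=(-70,54,58),footrear=(-44,0,0),foot_l=(-22,-22,0),foot_r=(-22,22,0),top_rear=(-41,0,34),sens=(-30,0,74),tabmid=(21,-15,47)).items():
    u,v=px(l); print(n,round(u),round(v),"crop",round((u-215)*5),round((v-120)*5))
```

```text
edgeL 237 200 crop 110 401
edgeR 362 157 crop 736 186
footrear 277 138 crop 309 90
foot_l 261 159 crop 231 193
foot_r 306 142 crop 453 112
top_rear 287 172 crop 362 262
sens 303 221 crop 440 503
tabmid 291 215 crop 379 476
```

View pics/wc.png

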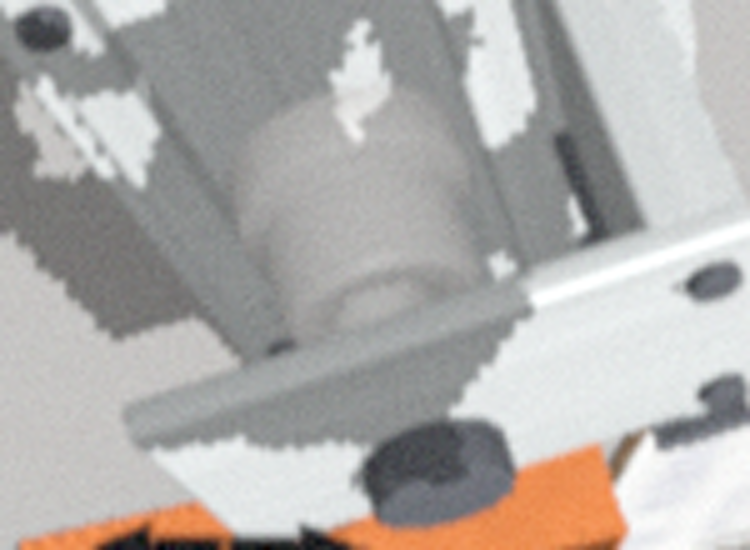

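Emit:
carry_out --moves '[[0,[-28,1,-15],0],[0,[-28,1,-15],0],[0,[-28,1,-18],0],[0,[-28,1,-18],0],[0,[0,0,0],0],[0,[0,0,0],0]]'

```text
clock: 17.0
tool_pos: [0.5307, 0.209, 0.2404]
tcp_rot: [0.371, 0.059, 0.922, 0.093]
ft_force: [0.5, 0.3, 0.4]
gripper_width: 0.0004
```

Run:
```python
from h import *
st()
d=snapshot("top")["img"]; e=snapshot("scene")["img"]
a=cv2.resize(d[145:275,210:325],None,fx=3.4,fy=3.4); b=cv2.resize(e[145:290,155:295],(390,442))
cv2.imwrite("pics/fin.png",np.hstack([a,b])[:,:,::-1])
```

```text
t 17.0 loc [-81.3 -32.3 232.4] zax [ 0.705 -0.049 -0.707] yax [0.282 0.935 0.216] q [ 0.45  0.48 -1.26  2.32  1.83  0.76 -0.72] F [0.6 0.2 0.4] w 0.0
```

View pics/fin.png

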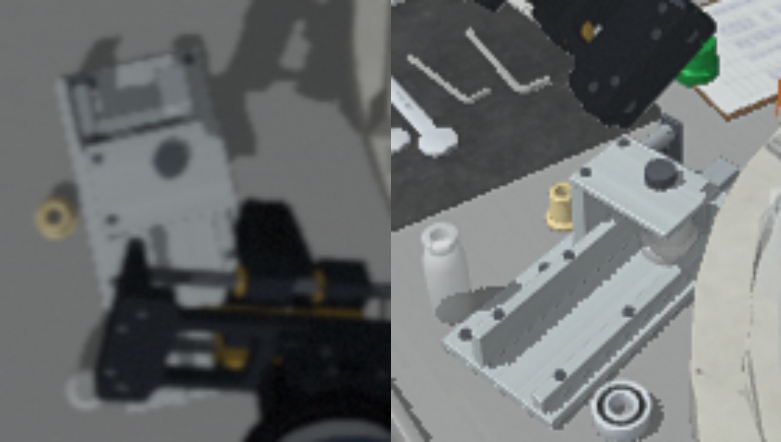

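```bash
python3 -c "
from bench import finish_job; print(finish_job())"
```

```text
the job is handed in; nothing more can be done
None
```

The flip stop is fully down, the die has been slid under the bridge to where it stopped firmly, and I handed the job in at 17 s on the robot clock.

**How it was done**
- **Stop:** I swung it down with the shut fingers and pressed it to its hard end. The tab was 47 mm above the lane floor, as it should be, with 25 N on it.
- **Die:** I pushed it with upright fingers as far as the bridge edge. I then leaned the tool to about 45° by driving the arm against its reach limits, since the moves allow no direct tilt, and pushed the die in under the bridge.

**What the last checks showed**
- **Die position:** The die stopped moving under 6 to 14 N along the lane. In the wrist picture it stands upright, with its foot within about 3 mm of the resting position against the stop. The bridge hides the contact itself, so I could not see it directly.
- **Surroundings:** The last pictures show the stop down and the bearing, bush and vial where they were. The arm is clear and reads under 1 N.

**What did not go cleanly**
- The upright push briefly touched the bridge edge or the sensor with about 12 N along the lane.
- The tool force read about 18 N once and about 38 N once while the arm was at its joint limits. I took both as limit effects, but did not confirm that. After the second it fell to zero once the arm moved away.
- In the tilted push the tool drifted about 3 mm towards the fence. I backed off, straightened it and pushed again.

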